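# Grease the sanding spindle bearing

## Robot

A 7-joint arm with a two-finger parallel gripper is mounted at the origin on the work surface. World frame = base frame: x ahead of the robot, y to its left, z up, the work surface at z = 0. Lengths are in m, angles in rad, forces in N, time in s.
With the tool pointing down it reaches from about 0.425 to 0.95 m from the base axis. Payload 4.7 kg.
Tool frame: the origin (TCP) lies on the centre line of the jaws, within the pads' length; the fingertips stand robot.nose_length ahead of it and the grasp point (between the pads) lies 8 mm behind it (robot.nose_length is the distance from the TCP to the fingertips, in m); z points along the fingers, x is the direction in which the jaws open and shut, and the axes are right-handed (so a half turn about z gives the same grasp; the last joint's range is limited). The gripper opens to 85 mm and grips with 20 to 120 N. Pads are 22 mm wide; open, the fingers measure 114 mm over their backs; the gripper's body (76 mm by 85 mm) begins 54 mm behind the grasp point. The pads swing forward as they close: fully open they stand 13 mm farther back than shut.
Start: joints at [-1.194, 0.469, -0.049, 1.532, 0.024, 1.141, -0.082], TCP at [0.266, 0.62, 0.242] pointing down, gripper open.
Joint ranges: [-2.59, 2.59], [-0.33, 1.99], [-1.39, 1.29], [0.1, 2.45], [-1.04, 4.18], [0.21, 1.99], [-2.66, 2.66]. Speed limits (rad/s): [2.57, 2.57, 3.14, 3.14, 3.14, 3.14, 3.14].

## Interface

Orientations are given as [roll, pitch, yaw] about the fixed x, y, z axes, in that order (R = Rz(yaw) Ry(pitch) Rx(roll)).
In Python, from plant import robot gives the robot as it stands. Calls block until the motion is done:
- robot.goto(position, orientation): joint-space move of the TCP to a pose.
- robot.move_straight(position, vel=0.15, attitude=None, contact_N=None): straight line of the TCP; attitude=None keeps the orientation; vel is the mean speed in m/s. With contact_N (N) it stops when the force on the tool has changed by that much, and returns True; else False.
- robot.move_joints(angles): joint-space move.
- robot.grip(opening, strength=None): opening from 0.0 (shut) to 1.0 (fully open); strength is the grip in N (None keeps the last); returns when the fingers have stopped.
- robot.sleep(seconds).
- robot.inverse_kinematics(position, orientation): joint angles nearest the present ones, or None.
- robot.sense(): the state.
- robot.grab_frame(name): name is "scene" or "top"; returns a dict with "image" (480x640x3 uint8, red, green, blue), "range_z" (480x640 float32, m along the optical axis (not along the pixel's ray), 0 where there is no reading), "fx", "fy", "cx", "cy" (pixels), "dist_coeffs" ([k1, k2, p1, p2, k3] as OpenCV has them; the pictures are not rectified), "R" (3x3) and "t" (3): a world point X has camera coordinates R X + t. Camera axes: x right, y down, z forward; pixel columns grow to the right and rows downward; lengths in m; the calibration is good to about 2 mm. A picture is of the moment at which its call begins.
A pose or a line that the arm cannot do raises robot.IKError and nothing moves.
- robot.close_job(): hands the job in, once; it reports no verdict.
The state is a dict: "t": time; "joint_pos": joint angles; "joint_velocities": joint speeds; "effort": joint torques, N m; "tcp_pos": TCP position; "tcp_rot": TCP orientation; "wrist_force": force on the tool from outside, world axes, zero at the start; "torque": the same for the moment, N m; "opening": opening from 0.0 (shut) to 1.0 (fully open).
Only numpy, scipy, OpenCV 4.12 (cv2) and the standard library are available. Lean on these libraries where they do the work, as an engineer would, in place of code of your own. Each camera call takes 0.05 s, during which the arm holds its last target.

## Task

Get the green spindle bearing ready for greasing: pull the red dust cap off the tilted nipple and drop it into the plywood tray, then pick up the blue grease gun and press its coupler squarely down over the nipple until it snaps on and pushes the nipple's sprung steel collar well past half of its travel. Finish while still gripping the gun and holding the collar pressed down against its spring; leave the glue bottle and the varnish jar standing where they are.

Things in the scene. Friction and masses are not known exactly. Their poses are not given: they have to be found in the camera images.
- nipple: brass grease nipple on the front shoulder of the green bearing block; origin at its root, on its axis. z runs out along its axis, 25 degrees from vertical (leaning to the robot when the block is not turned; it may be turned up to 23 degrees either way); y is level, along the bearing's 24 mm shaft, which lies 42 mm below the root. Greased stem, 14 mm diameter, 46 mm long
- nipple_tip (a point): tip of the nipple, 46 mm above its root, same axes; the last 6 mm taper to 8 mm diameter. 22 mm below the tip three sprung steel balls stand out to 10.3 mm from the axis; pushing the coupler's lip over them takes some 4 to 8 N, and it has snapped on when the mouth is about 17 mm above the root
- collar (a joint): how far the sprung steel collar round the nipple is pressed down along the axis, m: 0 free, 0.012 at its stop. Ring 32 mm outside diameter, top 18 mm above the root when free; the coupler's mouth pushes it (mouth height above root = 18 mm minus this value). Spring: 3.6 N at first, 0.9 N more per mm (14.4 N at the stop)
- cap_center (a point): red plastic dust cap, cylinder 24 mm diameter, 34 mm long, 20 g; the point is its centre, z along its axis, up (open end at -z). At the start it sits loosely over the nipple's tip (bore 16 mm diameter, 16 mm deep), open end 30 mm above the root, its axis roughly the nipple's; it pulls off along the axis
- cap: the red dust cap as a whole; origin at the centre of its open end, 17 mm from cap_center, z along its axis
- tray: fixed open plywood tray, 120 x 100 mm outside (its x and y), 45 mm high, walls 5 mm; origin at the centre of its underside, on the work surface. It and the gun may change sides
- gun_grip (a point): push grease gun, 175 to 350 g, 114 mm high, standing on its coupler; the point is on its axis 78 mm above the mouth, z up the axis, x and y square to the flats. Blue square barrel 26 x 26 mm from 52 to 108 mm above the mouth, brass end above; below it the steel coupler, 36 mm diameter, 52 mm high: its top is a shoulder that fingertips can push on
- gun_mouth (a point): the open lower end of the gun's coupler, on its axis, 78 mm below gun_grip; z up along the gun's axis away from the nipple. A lip 4 mm high with a 17 mm hole, above it a hollow 25 mm in diameter, 48 mm deep from the mouth
- gun: the grease gun as a whole; origin at the centre of its mouth (underside), z along its axis
- glue: white glue bottle, yellow cap, 48 mm diameter, 130 mm high, standing behind the bearing block; origin at the centre of its underside; a bystander
- varnish: amber varnish jar, black cap, 64 mm diameter, 90 mm high, standing behind the bearing block; origin at the centre of its underside; a bystander
Mind the look-alikes: they are no part of the job. There is more than one size of the gun; the job needs the smallest.

How it is judged:
On the way, in this order (a step that is already met when the one before it is completed fails the run):
1. the red cap lies in the tray, let go (x of cap_center in the frame of tray between -0.055 and 0.055 m and y of cap_center in the frame of tray between -0.045 and 0.045 m and height (world z) of cap_center below 0.04 m and contact force between cap and the fingers below 0.1 N), for 0.2 s.
2. the coupler has snapped over the nipple's balls, squarely (z of gun_mouth in the frame of nipple between 0.003 and 0.0165 m and distance between gun_mouth and nipple below 0.018 m and angle between the z axis of gun and the z axis of nipple, either way round below 0.14 rad), for 0.2 s.
At the end, for the whole second after the job is handed in: Gun on the nipple (mouth within 4 mm of its axis, axes within 8 degrees), collar held at least 6 of its 12 mm down, fingers gripping the gun (over 3 N) and it pressing on nipple and collar (over 4 N), cap in the tray; all through the last second (value of joint collar above 0.006 m and z of gun_mouth in the frame of nipple below 0.0135 m and x of gun_mouth in the frame of nipple between -0.004 and 0.004 m and y of gun_mouth in the frame of nipple between -0.004 and 0.004 m and angle between the z axis of gun and the z axis of nipple, either way round below 0.14 rad and contact force between the fingers and gun above 3 N and contact force between gun and nipple above 4 N and x of cap_center in the frame of tray between -0.055 and 0.055 m and y of cap_center in the frame of tray between -0.045 and 0.045 m and height (world z) of cap_center below 0.04 m); the arm keeps its last pose, push and grip.
It fails at once if the glue bottle or the varnish jar is disturbed (moved over 30 mm) (distance of any of glue, varnish from where it was at the start of the episode above 0.03 m).
It also fails if it takes over 54 s, if anything falls off the work surface, if the arm or the gripper's body presses on something with over 40 N, if the wrist force passes 120 N, or if a joint passes its speed limit or range.

## Working session

There is one attempt and no reset: what is moved stays moved. The work goes in short steps, each a Python script; the robot and the scene stay as the last script left them, time stands still between calls to the robot, and variables do not carry over. Pictures are saved under pics/ and viewed, and the job is handed in when it is done.

```bash
ls; mkdir -p pics; python3 - <<'E'
from plant import robot
import cv2,numpy as np,pickle
print(robot.nose_length); s=robot.sense(); print(s['t'],s['tcp_pos'],s['tcp_rot'])
for n in ("scene","top"):
    f=robot.grab_frame(n); pickle.dump(f,open(f"pics/{n}0.pkl","wb"))
    cv2.imwrite(f"pics/{n}0.png",f["image"][:,:,::-1])
    print(n,f['fx'],f['cx'],f['dist_coeffs'],-np.array(f['R']).T@f['t'],np.array(f['R'])[2])
E
```

```text
pics
0.011
0.0 [0.26619664 0.61963169 0.2412126 ] [3.14151397e+00 2.08726032e-03 1.16505621e+00]
scene 496.65346737208364 325.0314591516277 [-0.11889011  0.          0.          0.          0.        ] [ 1.23630414 -0.49236182  0.90284246] [-0.58726194  0.41980637 -0.69201591]
top 517.4266387889422 312.0822089455817 [0.00023785 0.         0.         0.         0.        ] [0.4633324  0.00357402 1.05227638] [ 0.10362974 -0.00763777 -0.99458662]
```

View pics/scene0.png

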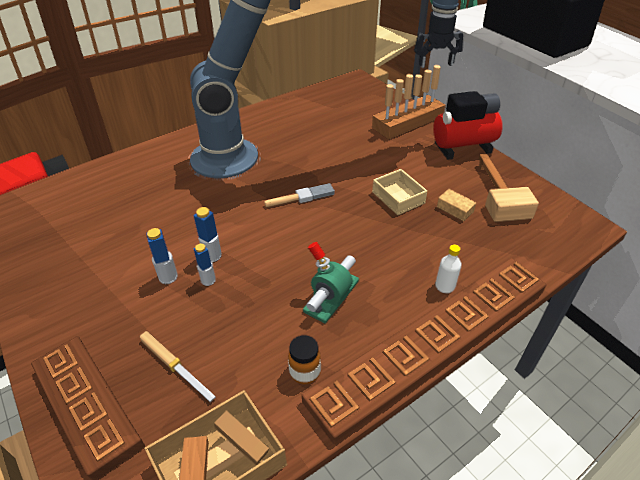

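View pics/top0.png

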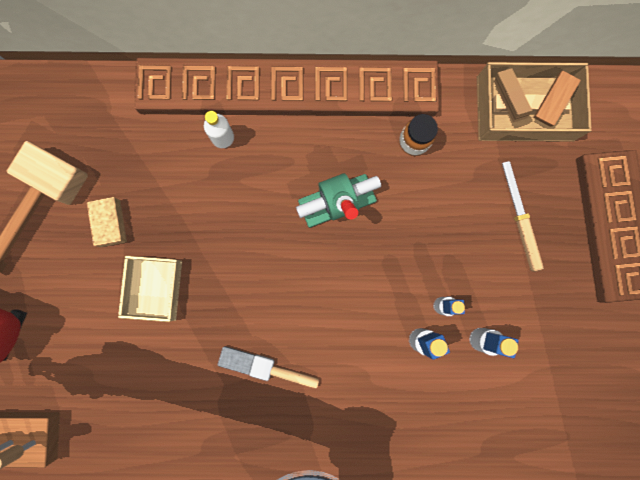

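Scene view: three blue guns at (160,255), (207,235) and (204,265); in the top view they are at (495,343), (430,345) and (452,307). The smallest is top (452,307), scene (204,265). There are two boxes: the small empty 120x100 tray at top (150,290), and a bigger box with wood blocks at (535,100). Next I'll enlarge these crops and compute point clouds.

```bash
cat > h.py <<'E'
import numpy as np,cv2,pickle
def xyz(f):
    K=np.array([[f['fx'],0,f['cx']],[0,f['fy'],f['cy']],[0,0,1.]])
    v,u=np.mgrid[0:480,0:640]
    p=cv2.undistortPoints(np.stack([u,v],-1).reshape(-1,1,2).astype(float),K,np.array(f['dist_coeffs'],float)).reshape(480,640,2)
    z=f['range_z'].astype(float)
    c=np.dstack([p*z[...,None],z])
    w=(c-np.array(f['t']))@np.array(f['R'])
    w[z==0]=np.nan
    return w
def proj(f,X):
    K=np.array([[f['fx'],0,f['cx']],[0,f['fy'],f['cy']],[0,0,1.]])
    return cv2.projectPoints(np.atleast_2d(np.array(X,float)),cv2.Rodrigues(np.array(f['R'],float))[0],np.array(f['t'],float),K,np.array(f['dist_coeffs'],float))[0].reshape(-1,2)
def load(n): return pickle.load(open(f"pics/{n}.pkl","rb"))
def crop(f,x0,y0,x1,y1,s,name):
    cv2.imwrite(name,cv2.resize(f['image'][y0:y1,x0:x1,::-1],None,fx=s,fy=s,interpolation=cv2.INTER_CUBIC))
E
python3 - <<'E'
from h import *
t=load("top0");s=load("scene0")
a=cv2.resize(s['image'][190:350,130:380],None,fx=3,fy=3,interpolation=cv2.INTER_CUBIC);cv2.imwrite("pics/c1.png",a[:,:,::-1])
crop(t,290,160,510,380,2.7,"pics/c2.png")
T=xyz(t);S=xyz(s)
for n,W,f in(("top",T,t),("scene",S,s)):
    im=f['image'].astype(int); hsv=cv2.cvtColor(f['image'],cv2.COLOR_RGB2HSV)
    print(n,"table z",np.nanmedian(W[:,:,2][(abs(W[:,:,2])<.02)]))
    ok=np.isfinite(W[:,:,2])
    blue=(hsv[...,0]>100)&(hsv[...,0]<125)&(hsv[...,1]>150)&ok&(W[...,0]>.3)&(W[...,2]<.3)&(W[...,2]>.03)
    red=((hsv[...,0]<5)|(hsv[...,0]>175))&(hsv[...,1]>200)&ok&(abs(W[...,1])<.25)&(W[...,0]>.4)&(W[...,2]>.05)
    for nm,m in(("blue",blue),("red",red)):
        k,l,st,c=cv2.connectedComponentsWithStats(m.astype(np.uint8))
        for i in range(1,k):
            if st[i,4]>25: 
                P=W[l==i]; print(nm,c[i],st[i,4],P.mean(0).round(4),P.min(0).round(4),P.max(0).round(4))
E
```

```text
top table z -0.0009702616993310939
blue [448.1    306.5125] 80 [ 0.437  -0.2558  0.0897] [ 0.4255 -0.2648  0.0625] [ 0.4492 -0.2539  0.1096]
blue [428.93142857 344.47428571] 175 [ 0.371  -0.2115  0.1223] [ 0.3493 -0.2332  0.0835] [ 0.3892 -0.2012  0.1437]
blue [493.765 342.6  ] 200 [ 0.3742 -0.329   0.1158] [ 0.357  -0.3462  0.0732] [ 0.3883 -0.3237  0.1439]
red [345.87234043 205.34042553] 47 [ 0.6177 -0.0639  0.1334] [ 0.6031 -0.0744  0.1223] [ 0.6275 -0.0573  0.1458]
scene table z 0.0014460482192626748
blue [205.72748268 226.84295612] 433 [ 0.3797 -0.2259  0.1107] [ 0.3582 -0.2426  0.0718] [ 0.3915 -0.2021  0.1467]
blue [158.58146067 249.04213483] 356 [ 0.3857 -0.347   0.112 ] [ 0.36   -0.3631  0.0715] [ 0.3933 -0.3257  0.1452]
blue [202.81363636 258.83636364] 220 [ 0.4464 -0.2698  0.0854] [ 0.423  -0.2804  0.0552] [ 0.453  -0.2552  0.1103]
red [316.19526627 250.37869822] 169 [ 0.6153 -0.0718  0.1368] [ 0.5944 -0.0829  0.1173] [ 0.63   -0.0569  0.1508]
```

View pics/c1.png

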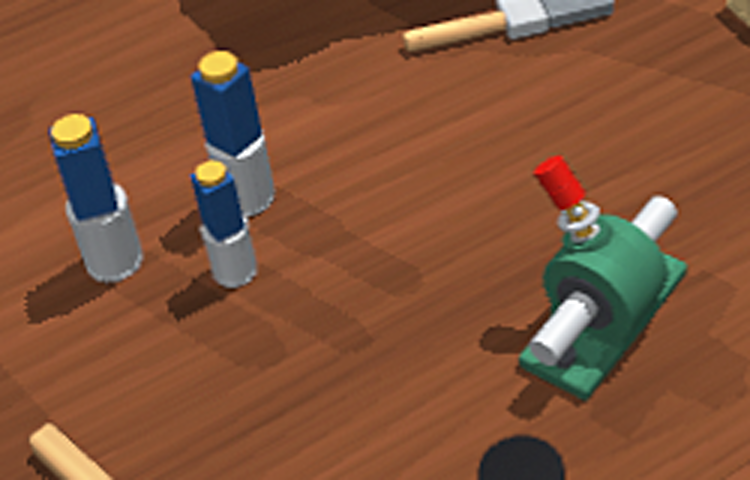

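View pics/c2.png

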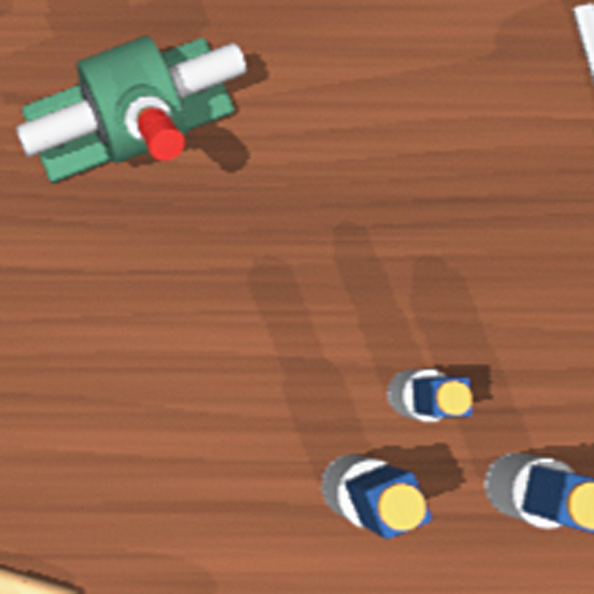

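```bash
cat > fit.py <<'E'
from h import *
from scipy.optimize import least_squares
def cyl_res(P,c,a,r):  # distance to infinite cylinder
    d=P-c; d=d-np.outer(d@a,a); return np.linalg.norm(d,axis=1)-r
if __name__=="__main__":
  for n in("top0","scene0"):
    f=load(n);W=xyz(f);hsv=cv2.cvtColor(f['image'],cv2.COLOR_RGB2HSV)
    zt=np.nanmedian(W[...,2][abs(W[...,2])<.01]); 
    box=(W[...,0]>.56)&(W[...,0]<.74)&(W[...,1]>-.16)&(W[...,1]<.08)
    white=box&(hsv[...,1]<40)&(hsv[...,2]>110)&(W[...,2]>.03)
    k,l,st,c=cv2.connectedComponentsWithStats(white.astype(np.uint8))
    for i in range(1,k):
        if st[i,4]>10: print("w",c[i].round(),st[i,4],W[l==i].mean(0).round(4))
    sel=np.isin(l,[i for i in range(1,k) if st[i,4]>60 and W[l==i][:,2].mean()<.075]); P=W[sel]
    def r(x):
        a=np.array([-np.sin(x[0]),np.cos(x[0]),0]); c=np.array([x[1],-.04,x[2]])
        return cyl_res(P,c,a,.012)
    s=least_squares(r,[.34,.65,.05],loss='soft_l1',f_scale=.001); print(n,"zt",round(zt,4),"shaft psi",np.degrees(s.x[0]),s.x[1:],len(P),np.std(s.fun), "ends",P[:,1].min(),P[:,1].max())
    psi=s.x[0]
    red=box&((hsv[...,0]<5)|(hsv[...,0]>175))&(hsv[...,1]>180)&(W[...,2]>.05)
    red=cv2.erode(red.astype(np.uint8),np.ones((3,3)) if n=="scene0" else np.ones((1,1)))>0
    Q=W[red]
    def rc(x):
        a=np.array([np.sin(x[0])*np.cos(x[1]),np.sin(x[0])*np.sin(x[1]),np.cos(x[0])]); d=Q-x[2:5]
        h=d@a; rad=np.linalg.norm(d-np.outer(h,a),axis=1)
        # sdf of solid cylinder r 12 half 17
        q=np.c_[rad-.012,abs(h)-.017]
        return np.where((q<0).all(1),q.max(1),np.linalg.norm(np.maximum(q,0),axis=1))
    s=least_squares(rc,[.44,np.pi+psi,.615,-.068,.13],loss='soft_l1',f_scale=.001)
    print("cap tilt",np.degrees(s.x[0]),"az",np.degrees(s.x[1])-180,s.x[2:],len(Q),np.std(s.fun))
    # gun
    B=(W[...,0]>.40)&(W[...,0]<.475)&(W[...,1]>-.3)&(W[...,1]<-.235)
    g=B&(W[...,2]>.012)&(W[...,2]<.13)
    G=W[g]
    def rg(x):
        d=G[:,:2]-x[:2]; c,sn=np.cos(x[2]),np.sin(x[2]); u=np.c_[d[:,0]*c+d[:,1]*sn,-d[:,0]*sn+d[:,1]*c]
        h=G[:,2]-zt
        def ext(qr,z0,z1):
            q=np.c_[qr,abs(h-(z0+z1)/2)-(z1-z0)/2]; return np.where((q<0).all(1),q.max(1),np.linalg.norm(np.maximum(q,0),axis=1))
        rad=np.linalg.norm(d,axis=1); sq=abs(u)-.013
        sqd=np.where((sq<0).all(1),sq.max(1),np.linalg.norm(np.maximum(sq,0),axis=1))
        return np.min(np.c_[ext(rad-.018,0,.052),ext(sqd,.052,.108),ext(rad-.011,.108,.114)],axis=1)
    for y0 in(-.6,-.2,.1,.5):
        s=least_squares(rg,[.438,-.266,y0],loss='soft_l1',f_scale=.001); print("gun",s.x[:2],np.degrees(s.x[2]),s.cost,len(G))
    print("gun top z",np.nanmax(G[:,2]))
    T=(W[...,2]>.035)&(W[...,2]<.055)&(W[...,0]>.38)&(W[...,0]<.58)&(W[...,1]>.2)&(W[...,1]<.42)
    Q=W[T][:,:2].astype(np.float32); 
    print("tray",len(Q),Q.min(0),Q.max(0),cv2.minAreaRect(Q), "z",np.median(W[T][:,2]))
    for nm,b in(("glue",(.68,.85,.15,.3)),("var",(.66,.86,-.3,-.12))):
        M=(W[...,0]>b[0])&(W[...,0]<b[1])&(W[...,1]>b[2])&(W[...,1]<b[3])&(W[...,2]>.06); print(nm,W[M].mean(0),W[M].min(0),W[M].max(0))
E
python3 fit.py
```

```text
w [367. 185.] 327 [ 0.6697 -0.1099  0.0589]
w [342. 201.] 105 [ 0.6305 -0.0596  0.1048]
w [311. 207.] 346 [ 0.627  -0.0023  0.0583]
top0 zt -0.001 shaft psi 21.590915585094375 [0.6432817  0.04899343] 673 0.002827035598771805 ends -0.1367869119347823 0.02564270193469922
cap tilt 39.40051024960943 az 21.162390370115247 [ 0.61160481 -0.07039328  0.12809552] 208 0.003976776341176543
gun [ 0.43700606 -0.26818667] 1.8134550339479547 0.00018451734153477047 459
gun [ 0.43700606 -0.26818667] 1.8134589547481825 0.00018451734153475884 459
gun [ 0.43700606 -0.26818667] 1.8134594815558978 0.00018451734153476006 459
gun [ 0.43700606 -0.26818667] 1.8134599627776442 0.00018451734153476155 459
gun top z 0.11810771478439701
tray 771 [0.4052839  0.25921068] [0.5799729  0.41921592] ((0.4937991499900818, 0.34269097447395325), (0.16364754736423492, 0.16624535620212555), 85.8551254272461) z 0.042500748302735515
glue [0.77526513 0.17889951 0.09611259] [0.75836402 0.15897054 0.06019209] [0.80300984 0.20603322 0.1325056 ]
var [ 0.77030526 -0.21105482  0.0835654 ] [ 0.66830051 -0.24489658  0.06001608] [ 0.8039
[... 449 characters left out ...]
003322896 0.0002500567938739842 512
gun [ 0.43561477 -0.26699997] 4.966982847977582 0.0002500567938739669 512
gun [ 0.43561476 -0.26699998] 4.9669089782728655 0.00025005679387339976 512
gun [ 0.43561476 -0.26699998] 4.966908976224183 0.0002500567938733997 512
gun top z 0.1176193255209972
tray 556 [0.4021343  0.25768474] [0.57963735 0.4194621 ] ((0.4910838007926941, 0.341063916683197), (0.16383756697177887, 0.17376741766929626), 87.4876937866211) z 0.042042538494544805
glue [0.78684886 0.17546783 0.09364499] [0.75990516 0.15936118 0.06019821] [0.80670461 0.20083133 0.13523871]
var [ 0.77991586 -0.21530427  0.08322678] [ 0.66799084 -0.24628911  0.06005933] [ 0.80908387 -0.1204562   0.09595289]
```

```bash
cat > sil.py <<'E'
from h import *
from scipy.optimize import minimize
def cylpts(c,a,r,h0,h1,n=40):
    a=a/np.linalg.norm(a); u=np.cross(a,[1,0.1,0]);u/=np.linalg.norm(u);v=np.cross(a,u);t=np.linspace(0,2*np.pi,n)
    ring=r*(np.cos(t)[:,None]*u+np.sin(t)[:,None]*v)
    return np.r_[c+h0*a+ring,c+h1*a+ring]
def hullmask(f,P,x0,y0,w,h,s=4):
    p=proj(f,P); p=((p-[x0,y0]+.5)*s)
    m=np.zeros((h*s,w*s),np.float32); cv2.fillConvexPoly(m,cv2.convexHull(p.astype(np.float32)).round().astype(np.int32),1)
    return cv2.resize(m,(w,h),interpolation=cv2.INTER_AREA)
def redmask(f,x0,y0,w,h):
    im=f['image'][y0:y0+h,x0:x0+w].astype(float); R,G,B=im[...,0],im[...,1],im[...,2]
    return np.clip(((R-np.maximum(G,B))-100)/60,0,1)
def nax(tilt,psi): return np.array([-np.sin(tilt)*np.cos(psi),-np.sin(tilt)*np.sin(psi),np.cos(tilt)])
if __name__=="__main__":
    F=[(load("top0"),(320,185,50,45)),(load("scene0"),(290,225,55,55))]
    M=[redmask(f,*b) for f,b in F]
    for (f,b),m,nm in zip(F,M,"ts"): print(m.sum())
    def cost(x,use=(0,1)):
        e=0
        for i in use:
            f,b=F[i]; e+=abs(hullmask(f,cylpts(np.array(x[2:5])+(np.r_[x[5:8]] if i==1 and len(x)>5 else 0),nax(x[0],x[1]),.012,-.017,.017),*b)-M[i]).sum()
        return e
    for t0 in(.45,.6):
        x=np.array([t0,.38,.611,-.069,.129])
        sx=np.vstack([x]+[x+d for d in np.diag([.1,.15,.004,.004,.004])])
        r=minimize(cost,x,method="Nelder-Mead",options=dict(initial_simplex=sx,maxiter=1500,xatol=1e-5,fatol=.01))
        print(np.degrees(r.x[:2]),r.x[2:],r.fun)
    for tt in(25,28,31,34,37,40):
        r=minimize(lambda y:cost(np.r_[np.radians(tt),y]),[.38,.611,-.069,.129],method="Nelder-Mead",options=dict(maxiter=800,initial_simplex=[[.38,.611,-.069,.129],[.5,.611,-.069,.129],[.38,.615,-.069,.129],[.38,.611,-.065,.129],[.38,.611,-.069,.133]]))
        print(tt,r.x,r.fun)
E
python3 sil.py
python3 - <<'E'
from h import *
crop(load("top0"),290,165,390,235,7,"pics/c3.png"); crop(load("scene0"),290,230,370,320,6,"pics/c4.png")
E
```

```text
198.81666666666666
140.6
[29.35764554 21.95728695] [ 0.61065227 -0.0683756   0.13245198] 104.225
[29.92466275 17.7848501 ] [ 0.61097217 -0.06899468  0.13258938] 103.35416666666666
25 [ 0.37959869  0.61036554 -0.06877169  0.13187251] 108.72916666666666
28 [ 0.34680297  0.61098414 -0.06866681  0.13171984] 103.33749999999999
31 [ 0.37378604  0.6110818  -0.06897579  0.13118344] 103.85416666666667
34 [ 0.42622892  0.61085521 -0.06890963  0.1310924 ] 108.77083333333334
37 [ 0.22837377  0.61163961 -0.06993677  0.13282968] 112.525
40 [ 0.31617016  0.61155535 -0.06949597  0.13240161] 117.27916666666667
```

View pics/c3.png

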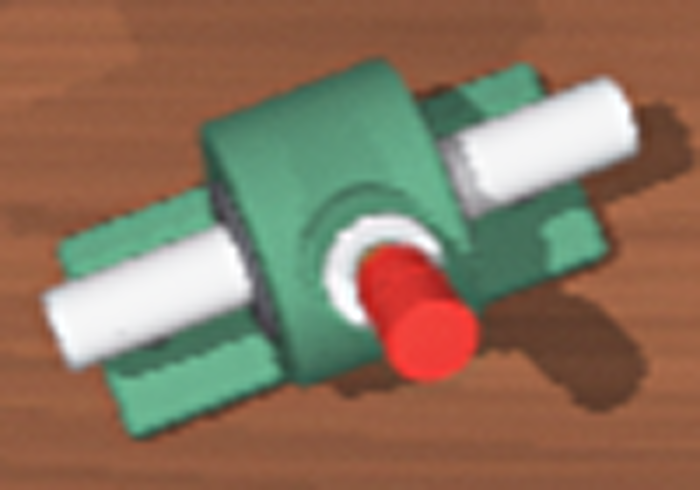

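View pics/c4.png

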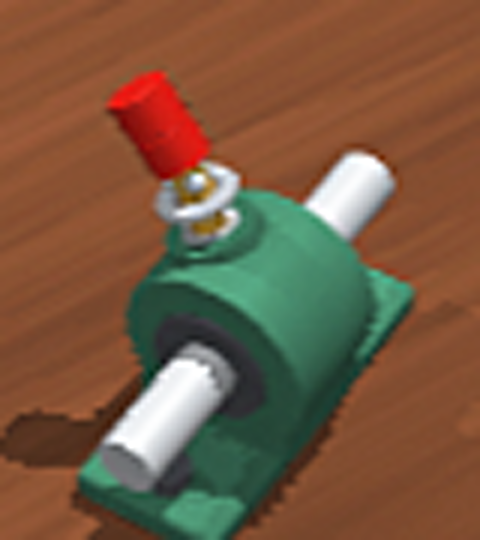

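```bash
cat > p.py <<'E'
from h import *
from plant import robot
from scipy.spatial.transform import Rotation as Ro
def tool(z,x):
    z=np.array(z,float);z/=np.linalg.norm(z);x=np.array(x,float);x-=z*(x@z);x/=np.linalg.norm(x)
    return Ro.from_matrix(np.c_[x,np.cross(z,x),z]).as_euler('xyz')
def nax(tilt,psi): return np.array([-np.sin(tilt)*np.cos(psi),-np.sin(tilt)*np.sin(psi),np.cos(tilt)])
def snap(tag):
    for n in("top","scene"):
        f=robot.grab_frame(n); pickle.dump(f,open(f"pics/{n}{tag}.pkl","wb")); cv2.imwrite(f"pics/{n}{tag}.png",f["image"][:,:,::-1])
def st(m=""):
    s=robot.sense(); print(m,"t",round(s['t'],2),"p",np.round(s['tcp_pos'],4),"r",np.round(s['tcp_rot'],3),"F",np.round(s['wrist_force'],2),"op",round(s['opening'],3))
E
python3 - <<'E'
from p import *
for n in("top0","scene0"):
    f=load(n);W=xyz(f)
    m=(W[...,2]>.038)&(W[...,2]<.052)&(W[...,0]>.38)&(W[...,0]<.57)&(W[...,1]>.24)&(W[...,1]<.42)
    k,l,s_,c=cv2.connectedComponentsWithStats(m.astype(np.uint8)); i=1+np.argmax(s_[1:,4]); P=W[l==i]
    print(n,c[i],cv2.minAreaRect(P[:,:2].astype(np.float32)),P[:,:2].min(0),P[:,:2].max(0))
s=robot.sense(); psi=np.radians(21); a=nax(np.radians(27),psi); y=np.array([-np.sin(psi),np.cos(psi),0])
c=np.array([.611,-.069,.131])
for sg in(1,-1):
    o=tool(-a,sg*y)
    for d in(0,.08):
        print("cap",sg,d,np.round(o,2),robot.inverse_kinematics(c+d*a,o))
    for al in(0,10,20):
        tz=[-np.sin(np.radians(al)),0,-np.cos(np.radians(al))]
        for h in(.07,.2): print("gun",sg,al,h,robot.inverse_kinematics([.436,-.267,h],tool(tz,[0,sg,0])))
        z=-nax(np.radians(25-al),psi)
        root=np.array([.65,-.05,.05])+.042*nax(np.radians(25),psi); print("press",sg,al,robot.inverse_kinematics(root+.08*nax(np.radians(25),psi),tool(z,sg*y)))
    for q in([0,1,0],[1,0,0]): print("tray",sg,q,robot.inverse_kinematics([.49,.33,.05],tool([0,0,-1],np.array(q)*sg)))
E
```

```text
top0 [147.27145086 288.21216849] ((0.468490868806839, 0.31369927525520325), (0.10201475024223328, 0.11996550858020782), 85.8631820678711) [0.40528389 0.25921067] [0.53068886 0.36799537]
scene0 [399.96382429 186.13953488] ((0.46533453464508057, 0.3137143850326538), (0.10468173027038574, 0.12519510090351105), 86.4149398803711) [0.40213429 0.25768472] [0.53049207 0.36890912]
cap 1 0 [2.67 0.   1.94] [ 0.30095942  0.37963317 -0.18218697  2.07167385 -0.52028727  0.32035318
  2.54777611]
cap 1 0.08 [2.67 0.   1.94] [ 0.85645774  0.31828666 -0.78820542  2.04888022  0.00228031  0.44560331
  2.07722175]
gun 1 0 0.07 [-0.06075294  0.51583932  0.68469005  2.10241183 -0.51120231  0.69144913
  2.53546152]
gun 1 0 0.2 [-0.35785613  0.38792629  1.05748172  2.00594563 -0.40857485  0.97801768
  2.47406023]
press 1 0 [ 0.08242384  0.31655257  0.07475059  2.0608945  -0.57112357  0.4415283
  2.56677459]
gun 1 10 0.07 [-0.02346183  0.56085432  0.59810437  2.00018127 -0.29338024  0.84105913
  2.30990448]
gun 1 10 0.2 [-0.22048999  0.41531153  0.84788796  1.908179   -0.23309741  1.10928848
  2.29729322]
pr
[... 1248 characters left out ...]
.2 [-0.3136381   0.4692274   0.99688615  1.91214605 -0.31442017  1.12729158
 -0.75364257]
press -1 10 [-0.46958451  0.42537717  0.73789086  1.9837434  -0.66935289  0.71374203
 -0.52518237]
gun -1 20 0.07 [-0.30596862  0.8490825   1.05526881  1.91544935 -0.55851543  1.12026208
 -0.55541587]
gun -1 20 0.2 [-0.35110347  0.62936792  1.09638528  1.82580877 -0.3328842   1.29968541
 -0.70073979]
press -1 20 [-0.44889153  0.47294471  0.68607031  1.87382182 -0.45019155  0.86402227
 -0.74369184]
tray -1 [0, 1, 0] [-1.04561315  0.61431564  0.52172957  1.92105196 -0.44908189  0.72307344
 -1.83051071]
tray -1 [1, 0, 0] [-0.38808956  0.59217985 -0.37080252  1.88076601  0.30996446  0.72494774
  2.20615028]
```

```bash
python3 - <<'E'
from p import *
psi=np.radians(21); a=nax(np.radians(26),psi); y=np.array([-np.sin(psi),np.cos(psi),0])
c=np.array([.611,-.069,.131])
for sg in(1,-1):
    o=tool(-nax(np.radians(15),psi),sg*y)
    for d in(.1,0): print(sg,d,robot.inverse_kinematics(c+d*a,o))
o=tool(-nax(np.radians(15),psi),-y)
st()
robot.grip(1.0,25)
robot.goto(c+.10*a,o); st("above")
snap("1")
robot.move_straight(c,vel=.08,contact_N=6); st("at cap")
snap("2")
E
```

```text
1 0.1 [-0.34288177  0.25532834  0.57708101  1.97945237 -0.40879268  0.76336418
  2.41278457]
1 0 [-0.05402481  0.40660743  0.19508002  1.96495349 -0.36949841  0.5735381
  2.34507095]
-1 0.1 [-0.5431891   0.29819788  0.837069    1.98834354 -0.52843899  0.79857771
 -0.61182465]
-1 0 [-0.40470668  0.47002973  0.66089006  1.98423699 -0.7110462   0.66414429
 -0.48939769]
 t 0.1 p [0.2662 0.6197 0.2414] r [3.142e+00 2.000e-03 1.165e+00] F [-0.01 -0.75 -0.1 ] op 1.001
above t 3.02 p [ 0.5705 -0.0835  0.2208] r [-2.88   0.    -1.202] F [-0.12 -0.31  0.16] op 0.998
at cap t 4.53 p [ 0.6112 -0.0692  0.1315] r [-2.879 -0.    -1.205] F [-0.62  0.44  0.26] op 0.998
```

```bash
python3 - <<'E'
from h import *
a=load("top2");b=load("scene2")
A=cv2.resize(a['image'][140:270,270:400],(400,400),interpolation=cv2.INTER_CUBIC);B=cv2.resize(b['image'][190:320,250:380],(400,400),interpolation=cv2.INTER_CUBIC)
cv2.imwrite("pics/d1.png",np.hstack([A,B])[:,:,::-1])
E
```

```text
(no output)
```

View pics/d1.png

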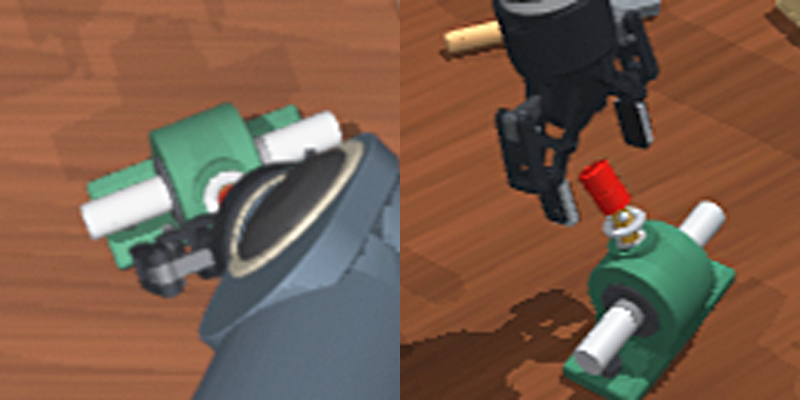

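The scene crop shows the red cap at about (605,185) between and just ahead of the open pads at (560,200) and (637,125). The pads swing forward as they close. Now I'll close, pull along the axis and look.

```bash
python3 - <<'E'
from p import *
psi=np.radians(21); a=nax(np.radians(26),psi)
c=np.array([.611,-.069,.131])
robot.grip(0.0,25); st("closed")
robot.move_straight(c+.06*a,vel=.08); st("pulled")
snap("3")
b=load("scene3");a_=load("top3")
A=cv2.resize(a_['image'][140:270,270:400],(400,400),interpolation=cv2.INTER_CUBIC);B=cv2.resize(b['image'][170:300,240:370],(400,400),interpolation=cv2.INTER_CUBIC)
cv2.imwrite("pics/d2.png",np.hstack([A,B])[:,:,::-1])
E
```

```text
closed t 5.21 p [ 0.611 -0.069  0.131] r [-2.88   0.    -1.204] F [0.41 0.34 1.73] op 0.273
pulled t 6.11 p [ 0.5863 -0.078   0.1847] r [-2.88   0.    -1.204] F [-1.25 -0.25  0.18] op 0.269
```

View pics/d2.png

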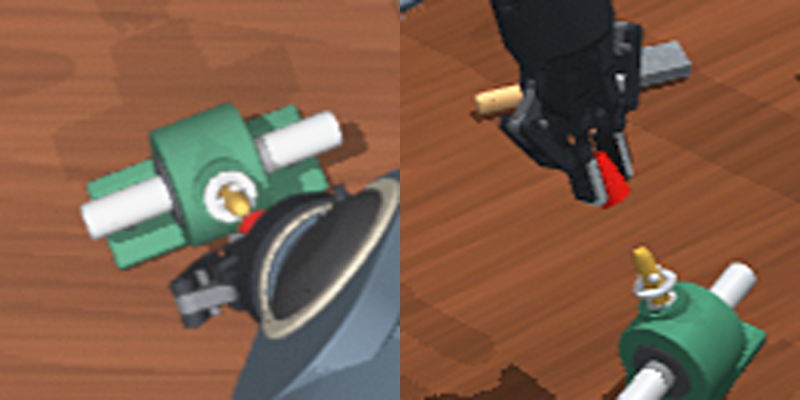

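```bash
python3 - <<'E'
from p import *
p=np.array(robot.sense()['tcp_pos'])
robot.move_straight(p+[-.02,0,.05],vel=.2)
o=tool([0,0,-1],[1,-.07,0]); t=np.array([.467,.3137,0])
robot.goto(t+[0,0,.14],o); st("above tray")
robot.move_straight(t+[0,0,.048],vel=.12,contact_N=6); st("in tray")
robot.grip(.55); robot.sleep(.3); st("open")
robot.move_straight(t+[0,0,.2],vel=.25)
snap("4")
f=load("top4")
A=cv2.resize(f['image'][230:350,90:210],(400,400),interpolation=cv2.INTER_CUBIC)
B=cv2.resize(load("scene4")['image'][140:240,350:450],(400,400),interpolation=cv2.INTER_CUBIC)
cv2.imwrite("pics/d3.png",np.hstack([A,B])[:,:,::-1])
crop(f,300,170,380,230,8,"pics/d4.png")
crop(load("scene4"),280,230,370,310,7,"pics/d5.png")
E
```

```text
above tray t 8.16 p [0.4682 0.3119 0.1404] r [ 3.141e+00 -1.000e-03 -7.300e-02] F [-0.69 -0.96  0.51] op 0.271
in tray t 9.07 p [0.4676 0.3138 0.0486] r [-3.141e+00 -1.000e-03 -7.000e-02] F [ 0.07 -0.29  0.58] op 0.266
open t 9.73 p [0.467  0.3137 0.048 ] r [ 3.142  0.    -0.07 ] F [-0.04  0.26 -0.68] op 0.55
```

View pics/d3.png

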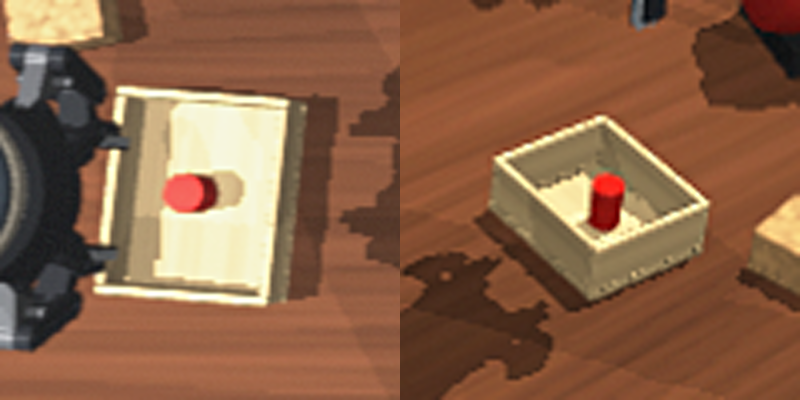

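View pics/d4.png

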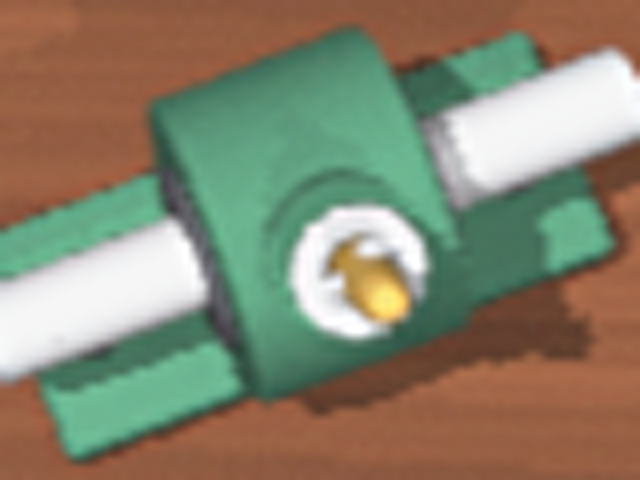

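View pics/d5.png

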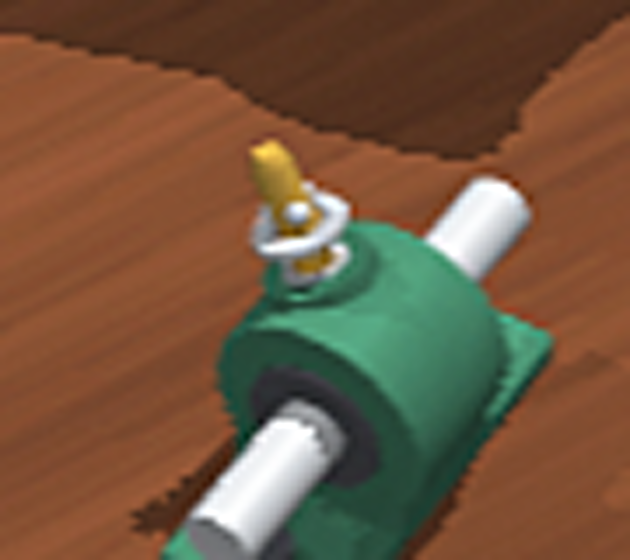

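```bash
cat > nip.py <<'E'
from p import *
from sil import cylpts
from scipy.optimize import least_squares
t=load("top4");s=load("scene4")
def pix(c,sc,o): return (np.array(c)+.5)/sc-.5+o
obs=[(t,pix((359,271),8,(300,170)),.016),(t,pix((386,299),8,(300,170)),.0455),(s,pix((300,222),7,(280,230)),.016),(s,pix((265,151),7,(280,230)),.045)]
def solve(free,use=(0,1,2,3),psi0=21.7):
    def r(x):
        ps=x[3]; ti=x[4] if free else np.radians(25); a=nax(ti,ps); e=[]
        for i in use:
            f,p,h=obs[i]; e+=list(proj(f,x[:3]+h*a)[0]-p)
        return np.r_[e,(ps-np.radians(psi0))/np.radians(1.0)*.5]
    q=least_squares(r,np.r_[.63,-.06,.088,.37,.436],x_scale=[.01,.01,.01,.1,.1]);return q
if __name__=="__main__":
    for free in(0,1):
        q=solve(free); print(free,q.x[:3].round(4),np.degrees(q.x[3:]),q.fun.round(2))
    x=solve(0).x; a=nax(np.radians(25),x[3])
    for f,b,sc,nm in((t,(300,170,380,230),8,"o1"),(s,(280,230,370,310),7,"o2")):
        im=cv2.resize(f['image'][b[1]:b[3],b[0]:b[2],::-1],None,fx=sc,fy=sc,interpolation=cv2.INTER_CUBIC)
        for r,h in((.016,.018),(.007,0),(.007,.04),(.004,.046)):
            P=proj(f,cylpts(x[:3],a,r,h,h)[:40]); P=((P-[b[0],b[1]]+.5)*sc-.5).astype(np.int32); cv2.polylines(im,[P],True,(255,0,255),1)
        y=np.array([-np.sin(x[3]),np.cos(x[3]),0]); sh=x[:3]-.042*a
        for k in(.012,-.012):
            side=np.cross(y,[0,0,1]); P=proj(f,np.array([sh+k*side-.09*y,sh+k*side+.09*y])); P=((P-[b[0],b[1]]+.5)*sc-.5).astype(np.int32); cv2.polylines(im,[P],False,(255,255,0),1)
        cv2.imwrite(f"pics/{nm}.png",im)
E
python3 nip.py
```

```text
0 [ 0.6324 -0.0607  0.0914] [21.74646724 24.98095987] [-0.07 -0.14  0.18  0.21 -0.03  0.19  0.19 -0.19  0.02]
1 [ 0.6321 -0.0608  0.0912] [21.75537434 24.23379095] [-0.04 -0.04  0.14  0.12 -0.1   0.19  0.26 -0.19  0.03]
```

```bash
sleep 1
```

```text
(no output)
```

View pics/o1.png

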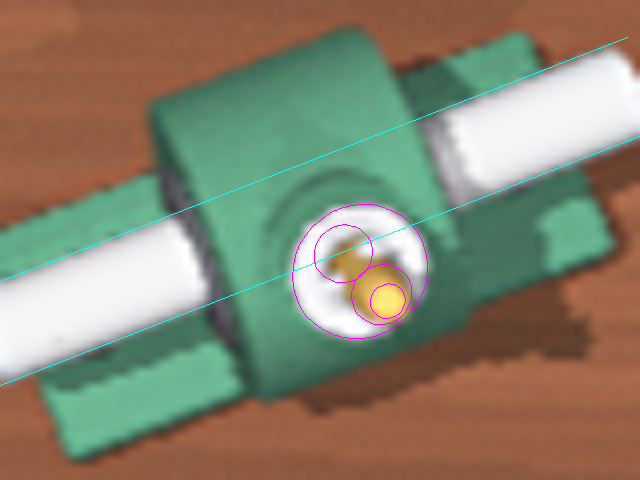

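View pics/o2.png

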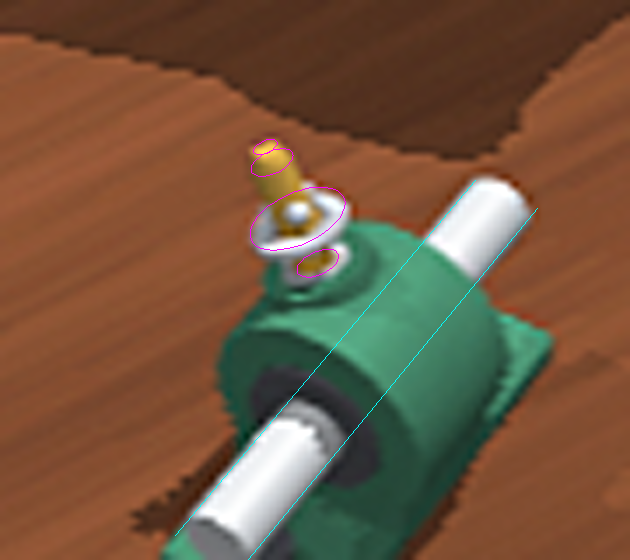

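Overlay: the nipple model lands on the ring at top crop (360,271) and on the tip at (387,300), and it matches the scene crop too. That gives root (0.6324,-0.0607,0.0914) and psi 21.7°. The cap stands in the tray at crop (190,193). Next, an enlarged check of the smallest gun before reaching for it.

```bash
python3 - <<'E'
from h import *
from sil import cylpts
F=[(load("top4"),(410,280,470,330),7),(load("scene4"),(180,230,230,295),8)]
out=[]
for f,b,sc in F:
    im=cv2.resize(f['image'][b[1]:b[3],b[0]:b[2],::-1],None,fx=sc,fy=sc,interpolation=cv2.INTER_CUBIC)
    c=np.array([.4363,-.2676,0]); z=np.array([0,0,1.])
    for r,h in((.018,0),(.018,.052)):
        P=proj(f,cylpts(c,z,r,h,h)[:40]); P=((P-[b[0],b[1]]+.5)*sc-.5).astype(np.int32); cv2.polylines(im,[P],True,(255,0,255),1)
    y=np.radians(3)
    for h in(.052,.108):
        Q=np.array([[x*np.cos(y)-w*np.sin(y),x*np.sin(y)+w*np.cos(y),0] for x,w in((.013,.013),(.013,-.013),(-.013,-.013),(-.013,.013))])+c+[0,0,h]
        P=((proj(f,Q)-[b[0],b[1]]+.5)*sc-.5).astype(np.int32); cv2.polylines(im,[P],True,(0,255,0),1)
    out.append(cv2.copyMakeBorder(im,0,520-im.shape[0],0,0,cv2.BORDER_CONSTANT))
cv2.imwrite("pics/g0.png",cv2.resize(np.hstack(out),(800,508)))
E
```

```text
(no output)
```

View pics/g0.png

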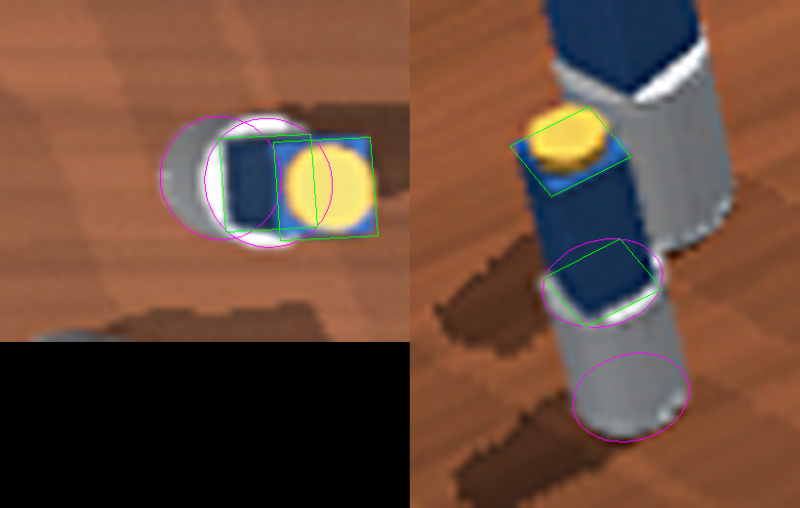

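The model with the 36/26/114 mm dimensions fits the gun at top (452,307), scene (204,265), so this is the smallest gun. Now to grasp it.

```bash
python3 - <<'E'
from p import *
al=np.radians(15); tz=np.array([-np.sin(al),0,-np.cos(al)]); yj=np.array([-np.sin(.02),np.cos(.02),0])
G=np.array([.4363,-.2678,.078]); T=G+.008*tz; o=tool(tz,-yj)
robot.grip(.85,90)
robot.goto(T-.13*tz,o); st("hover")
hit=robot.move_straight(T,vel=.12,contact_N=8); print(hit); st("at gun")
E
```

```text
hover t 13.06 p [ 0.4687 -0.2666  0.1956] r [ 2.88   0.006 -1.55 ] F [-0.53 -0.   -0.85] op 0.848
False
at gun t 14.29 p [ 0.4348 -0.2682  0.0708] r [ 2.881  0.004 -1.552] F [ 0.06  0.21 -0.13] op 0.845
```

```bash
python3 - <<'E'
from p import *
robot.grip(0.0,90); st("closed")
p=np.array(robot.sense()['tcp_pos'])
robot.move_straight(p+[0.0,0,.12],vel=.15); st("lift")
snap("5")
B=cv2.resize(load("scene5")['image'][170:300,140:270],(400,400),interpolation=cv2.INTER_CUBIC)
A=cv2.resize(load("top5")['image'][250:380,390:520],(400,400),interpolation=cv2.INTER_CUBIC)
cv2.imwrite("pics/g1.png",np.hstack([A,B])[:,:,::-1])
E
```

```text
closed t 14.78 p [ 0.4346 -0.2678  0.0707] r [ 2.88   0.005 -1.552] F [0.51 0.73 3.19] op 0.292
lift t 15.73 p [ 0.4341 -0.2672  0.1898] r [ 2.879  0.006 -1.552] F [ 0.22  0.37 -2.49] op 0.295
```

View pics/g1.png

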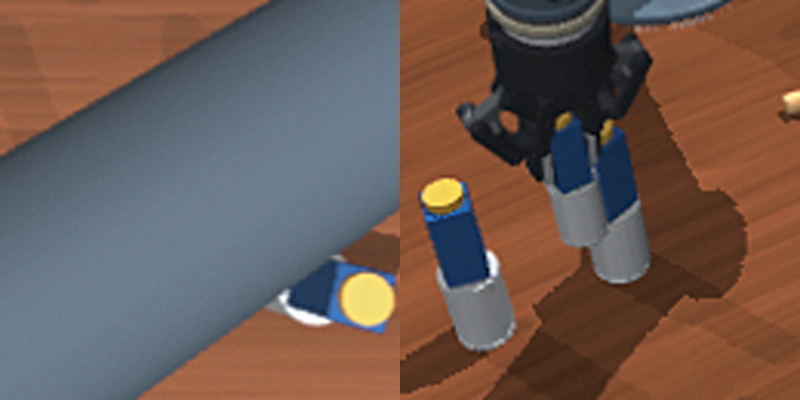

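```bash
cat > press.py <<'E'
from p import *
AL=15.
ROOT=np.array([.6324,-.0607,.0914]); PSI=np.radians(21.7); N=nax(np.radians(25),PSI); Y=np.array([-np.sin(PSI),np.cos(PSI),0])
X=np.cross(Y,N)
def pose(h,off=np.zeros(3),al=AL):
    tz=-nax(np.radians(25-al),PSI)
    return ROOT+h*N+.078*N+.008*tz+off, tool(tz,-Y)
E
python3 - <<'E'
from press import *
p=np.array(robot.sense()['tcp_pos'])
robot.move_straight(p+[0.03,0.0,.07],vel=.2)
P,o=pose(.046+.03)
robot.goto(P+[0,0,.05],o); robot.move_straight(P,vel=.12); st("hover")
snap("6")
f=load("scene6"); crop(f,260,170,380,290,5,"pics/n1.png")
crop(load("top6"),270,140,390,260,5,"pics/n2.png")
E
```

```text
hover t 17.78 p [ 0.5734 -0.0854  0.2232] r [-2.967e+00 -1.000e-03 -1.194e+00] F [ 0.21 -1.03 -1.03] op 0.297
```

View pics/n1.png

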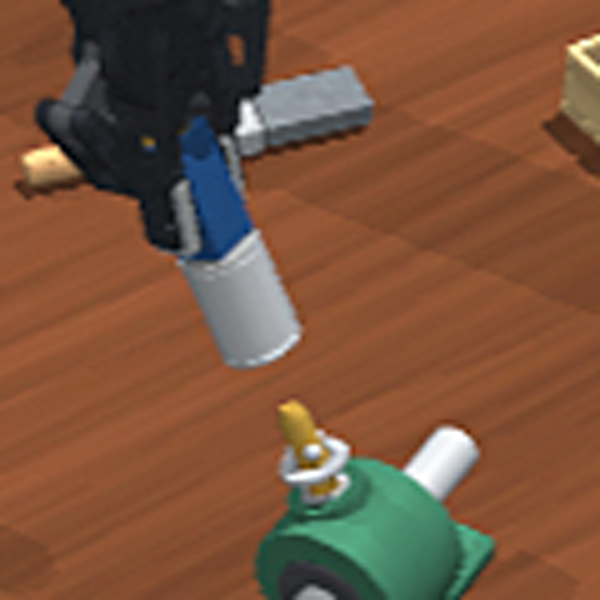

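View pics/n2.png

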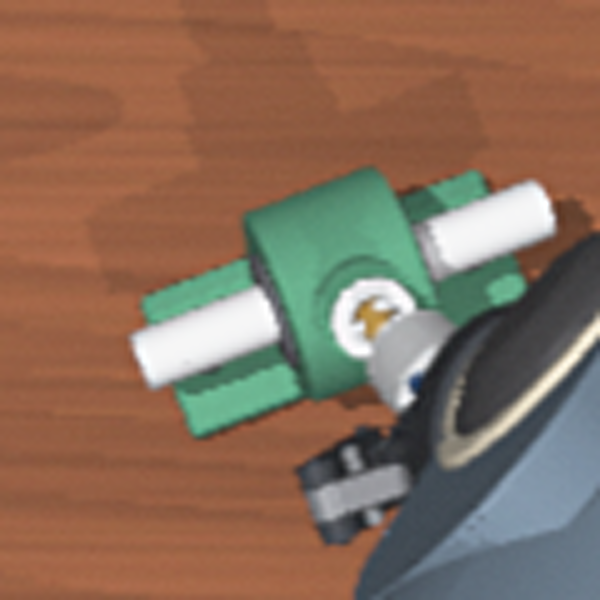

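```bash
cat > ov.py <<'E'
from press import *
from sil import cylpts
def overlay(tag,h,boxes,names,dm=np.zeros(3)):
    for f,b,sc,nm in zip((load("top"+tag),load("scene"+tag)),boxes,(6,6),names):
        im=cv2.resize(f['image'][b[1]:b[3],b[0]:b[2],::-1],None,fx=sc,fy=sc,interpolation=cv2.INTER_CUBIC)
        def d(P,c,cl=True): cv2.polylines(im,[((proj(f,P)-[b[0],b[1]]+.5)*sc-.5).astype(np.int32)],cl,c,1)
        M=ROOT+h*N+dm
        d(cylpts(M,N,.018,0,0)[:40],(255,0,255)); d(cylpts(M,N,.018,.052,.052)[:40],(255,0,255))
        for hh in(.052,.108): d(np.array([M+hh*N+x*X+w*Y for x,w in((.013,.013),(.013,-.013),(-.013,-.013),(-.013,.013))]),(0,255,0))
        d(np.array([ROOT,ROOT+.2*N]),(255,255,0),False)
        d(cylpts(ROOT,N,.016,.018,.018)[:40],(255,0,255))
        cv2.imwrite(nm,im)
E
python3 - <<'E'
from ov import *
s=robot.sense(); P,o=pose(.076); print(np.array(s['tcp_pos'])-P, o)
overlay("6",.076,((300,150,390,240),(275,190,345,290)),("pics/n3.png","pics/n4.png"))
E
```

```text
[ 0.00061315 -0.00074756  0.00089619] [-2.96705973  0.         -1.19205988]
```

View pics/n3.png

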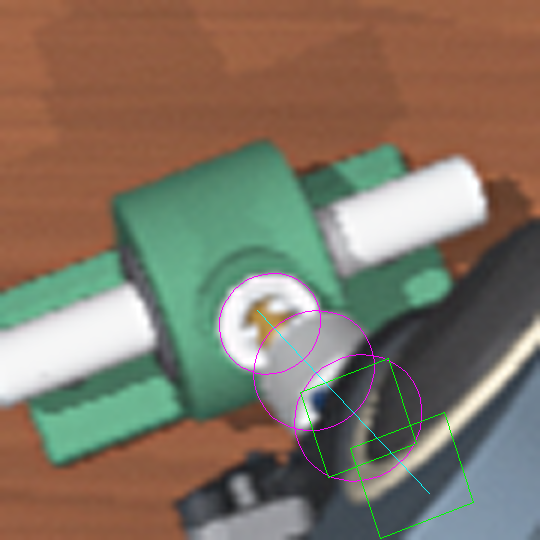

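View pics/n4.png

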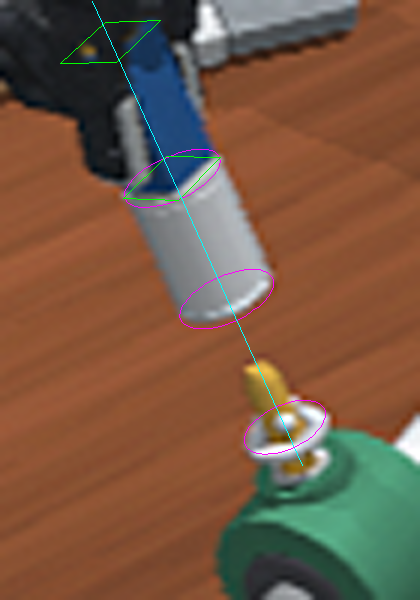

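Scene crop: the coupler mouth at about (226,298) matches the predicted circle, and the brass tip at (263,372) is under 1 px from the extended axis. Now I'll descend in steps and watch the force.

```bash
cat >> press.py <<'E'
def force(n=5):
    F=[]
    for i in range(n): robot.sleep(.03); F.append(robot.sense()['wrist_force'])
    return np.mean(F,0)
def rep(h,F0):
    s=robot.sense(); P,o=pose(h); d=np.array(s['tcp_pos'])-P; F=force()-F0
    print("h",h,"t",round(s['t'],2),"err xyN mm",np.round([d@X*1e3,d@Y*1e3,d@N*1e3],1),"F xyN",np.round([F@X,F@Y,F@N],2),"M",np.round(s['torque'],2),"op",round(s['opening'],3))
    return F
E
python3 - <<'E'
from press import *
F0=force(10); np.save("F0.npy",F0); print(F0)
for h in(.050,.042,.034,.028):
    P,o=pose(h); hit=robot.move_straight(P,vel=.05,contact_N=10); print(hit); rep(h,F0)
    if hit: break
snap("7")
from ov import overlay
overlay("7",h,((300,150,390,240),(275,190,345,290)),("pics/n5.png","pics/n6.png"))
E
```

```text
[ 0.0525527   0.0665184  -1.81435107]
False
h 0.05 t 18.88 err xyN mm [-0.1 -0.2 -0. ] F xyN [ 0.03 -0.07  0.25] M [-0.07  0.3   0.02] op 0.292
False
h 0.042 t 19.36 err xyN mm [-0.2  0.3 -0.4] F xyN [ 0.05  0.2  -0.25] M [-0.09  0.23 -0.01] op 0.291
False
h 0.034 t 19.83 err xyN mm [-0.2  0.2 -0.5] F xyN [ 0.01  0.11 -0.  ] M [-0.12  0.33  0.01] op 0.297
False
h 0.028 t 20.27 err xyN mm [-0.1  0.3 -0.4] F xyN [-0.58 -0.07  0.06] M [-0.13  0.28 -0.01] op 0.293
```

View pics/n6.png

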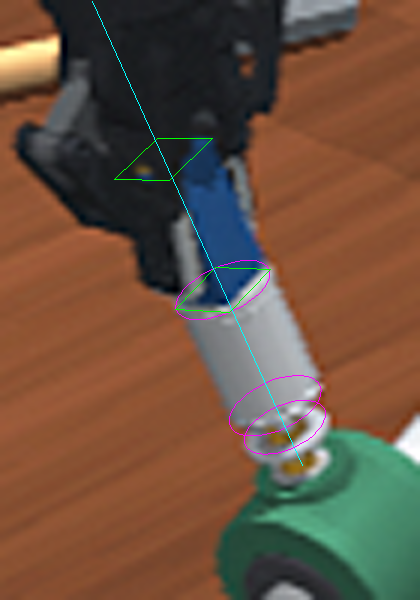

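View pics/n5.png

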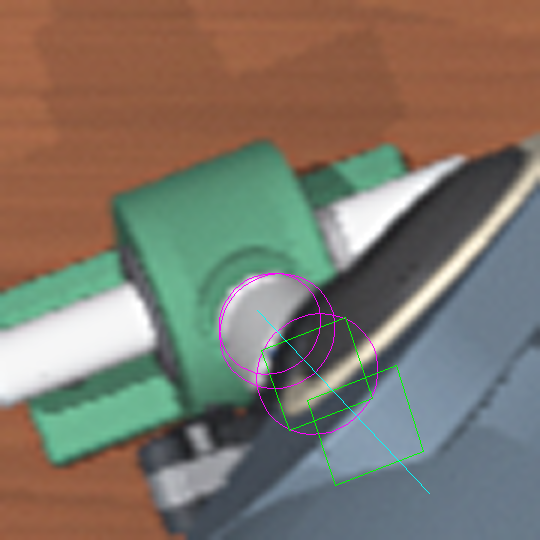

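The coupler is over the stem with almost no side force. Next: over the balls and into the collar.

```bash
python3 - <<'E'
from press import *
F0=np.load("F0.npy")
for h in(.024,.020,.016,.013,.010):
    P,o=pose(h); hit=robot.move_straight(P,vel=.03,contact_N=20); print(hit,end=" "); F=rep(h,F0)
    if hit or F@N>16: break
E
```

```text
False h 0.024 t 20.82 err xyN mm [-0.5 -0.2 -0.1] F xyN [-1.2  -0.37  0.93] M [-0.33  0.48 -0.06] op 0.288
False h 0.02 t 21.27 err xyN mm [-0.4 -0.1 -0.5] F xyN [-2.18 -1.78 -0.96] M [-0.72  0.44 -0.15] op 0.291
False h 0.016 t 21.72 err xyN mm [ 0.   0.4 -0.7] F xyN [-2.09 -2.18 -7.  ] M [-0.6   0.16 -0.14] op 0.296
False h 0.013 t 22.13 err xyN mm [ 0.2 -0.1  0.6] F xyN [-1.52  1.04  4.59] M [-0.16  0.76  0.01] op 0.295
False h 0.01 t 22.55 err xyN mm [ 0.3 -0.4  0.3] F xyN [-0.81  0.48  7.54] M [-0.15  0.85 -0.01] op 0.298
```

```bash
python3 - <<'E'
from press import *
F0=np.load("F0.npy")
for h in(.008,.0065,.005):
    P,o=pose(h); hit=robot.move_straight(P,vel=.03,contact_N=20); print(hit,end=" "); F=rep(h,F0)
    if hit or F@N>11.5: break
snap("8")
from ov import overlay
overlay("8",h,((300,150,390,240),(275,190,345,290)),("pics/n7.png","pics/n8.png"))
E
```

```text
False h 0.008 t 22.97 err xyN mm [ 0.3 -0.4  0.3] F xyN [-0.36  0.84  9.01] M [-0.18  0.94  0.02] op 0.295
False h 0.0065 t 23.38 err xyN mm [ 0.2 -0.4  0.5] F xyN [-0.86  1.07 10.62] M [-0.2   1.    0.03] op 0.295
False h 0.005 t 23.8 err xyN mm [ 0.3 -0.4  0.6] F xyN [-1.000e-02  1.060e+00  1.161e+01] M [-0.1   1.06  0.02] op 0.294
```

View pics/n8.png

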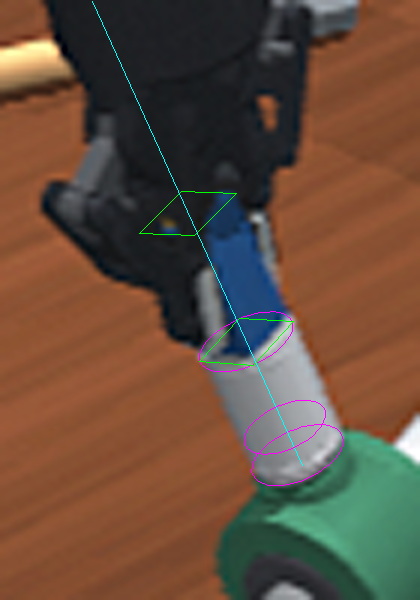

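```bash
python3 - <<'E'
from press import *
from fit import cyl_res
from scipy.optimize import least_squares
for tag,h in(("6",.076),("7",.028),("8",.009)):
  for cam in("scene","top"):
    f=load(cam+tag);W=xyz(f);hsv=cv2.cvtColor(f['image'],cv2.COLOR_RGB2HSV)
    M=ROOT+h*N; d=W-M; ax=d@N; rad=np.linalg.norm(d-ax[...,None]*N,axis=-1)
    g=(ax>.004)&(ax<.048)&(rad<.026)&(rad>.008)&(hsv[...,1]<60)
    g=cv2.erode(g.astype(np.uint8),np.ones((3,3)))>0
    P=W[g]
    def r(x):
        a=N+x[0]*X+x[1]*Y;a/=np.linalg.norm(a); return cyl_res(P,M+.026*N+x[2]*X+x[3]*Y,a,.018)
    s=least_squares(r,[0,0,0,0],loss='soft_l1',f_scale=.001)
    J=np.linalg.inv(s.jac.T@s.jac)*2*s.cost/len(P)
    print(tag,cam,len(P),"tilt deg X,Y",np.degrees(s.x[:2]).round(2),"+-",np.degrees(np.sqrt(np.diag(J))[:2]).round(2),"off mm",(s.x[2:]*1e3).round(2),"mouth off",((s.x[2:]-.026*s.x[:2])*1e3).round(2))
F0=np.load("F0.npy"); rep(.005,F0)
E
```

```text
6 scene 211 tilt deg X,Y [ 0.32 -0.61] +- [1.11 1.12] off mm [0.73 0.81] mouth off [0.59 1.09]
6 top 93 tilt deg X,Y [0.78 0.47] +- [0.5  0.76] off mm [-0.63 -2.29] mouth off [-0.99 -2.5 ]
7 scene 178 tilt deg X,Y [1.15 0.34] +- [1.11 1.13] off mm [0.25 1.49] mouth off [-0.27  1.34]
7 top 66 tilt deg X,Y [-1.13  2.44] +- [0.6  0.88] off mm [-0.65 -1.21] mouth off [-0.14 -2.32]
8 scene 185 tilt deg X,Y [-1.26 -2.34] +- [1.26 1.3 ] off mm [0.57 1.34] mouth off [1.15 2.4 ]
8 top 52 tilt deg X,Y [ 2.32 -1.53] +- [0.92 1.19] off mm [-0.1  -1.85] mouth off [-1.16 -1.16]
h 0.005 t 24.07 err xyN mm [ 0.2 -0.4  0.6] F xyN [-0.23  1.39 11.75] M [-0.14  1.04  0.07] op 0.298
```

```bash
python3 - <<'E'
from press import *
F0=np.load("F0.npy"); robot.sleep(1.0); rep(.005,F0); snap("9")
A=load("top9")['image']; B=load("scene9")['image']
o=np.hstack([cv2.resize(A,(400,300)),cv2.resize(B,(400,300))]); cv2.imwrite("pics/z.png",np.vstack([o,np.hstack([cv2.resize(A[230:350,80:240],(400,300)),cv2.resize(B[220:325,260:400],(400,300))])])[:,:,::-1])
E
```

```text
h 0.005 t 25.23 err xyN mm [ 0.3 -0.4  0.7] F xyN [-0.57  1.58 11.49] M [-0.17  1.06  0.03] op 0.295
```

View pics/z.png

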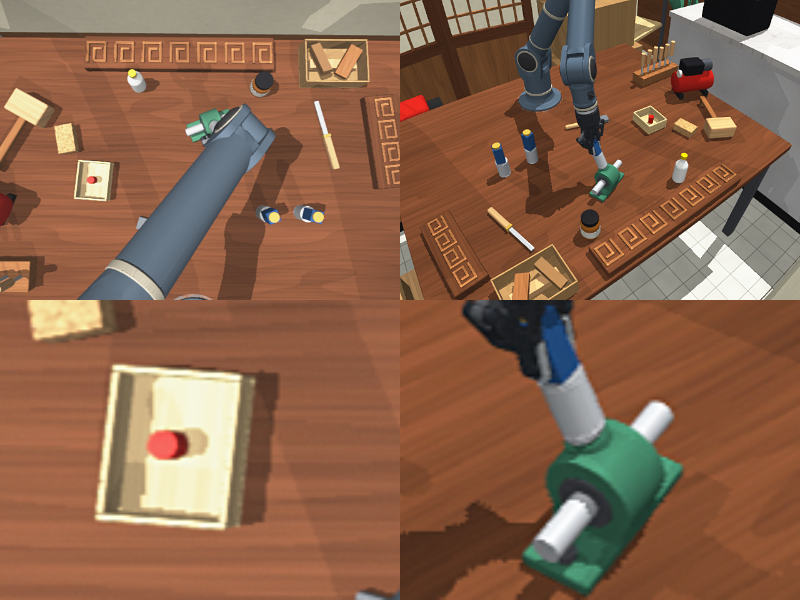

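The cap stands in the tray, at (167,445) in the lower-left crop. The coupler sits on the nipple with the collar pushed down, at (583,430) in the lower-right crop. The glue bottle and varnish jar are still standing where they were. The force holds steady at 11.5 N, so I'm handing in.

```bash
python3 - <<'E'
from press import *
robot.close_job()
E
```

```text
the job is handed in; nothing more can be done
```

I pulled the red cap off and set it standing in the plywood tray. Then I snapped the smallest blue gun onto the nipple and handed in while still gripping it and holding the collar down, at about 25 s of the 54 s.

**Last checks:**
- **Collar:** the push along the nipple axis was steady at 11.5–11.7 N for over a second. By the spring figures that puts the collar about 9 mm down, against the 6 mm needed.
- **Grip:** the gripper was still closed on the gun's barrel, with the grip set to 90 N.
- **Tilt:** the gun's tilt from the nipple axis measured about 2–3 degrees, against the 8 allowed. The depth data behind this is noisy.
- **Bystanders:** the cap was in the tray, and the glue bottle and varnish jar were standing where they had been.

**Disagreements:**
- **Height:** the mouth's commanded height was about 5 mm above the root. Force and picture suggest 7–9 mm, so the gun probably slipped slightly in the grip or my root height is off by a few millimetres.
- **Sideways position:** the two cameras put the coupler's mouth 1–2.5 mm off the nipple axis, in opposite directions, against 4 mm allowed. The side force was under 2 N.

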